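# Reset the control box under its push-latch flap

### The arm

A 7-joint arm with a two-finger parallel gripper is mounted at the origin on the work surface. World frame = base frame: x ahead of the robot, y to its left, z up, the work surface at z = 0. Lengths are in m, angles in rad, forces in N, time in s.
With the tool pointing down it reaches from about 0.35 to 0.9 m from the base axis. Payload 19.9 kg.
Tool frame: the origin (TCP) lies midway between the tips of the shut fingers; the grasp point (between the pads) lies 19 mm behind it; x points along the fingers, z is the direction in which the jaws open and shut, and the axes are right-handed (so a half turn about x gives the same grasp; the last joint's range is limited). The gripper opens to 85 mm and grips with 20 to 120 N. Pads are 22 mm wide; open, the fingers measure 114 mm over their backs; the gripper's body (76 mm by 85 mm) begins 54 mm behind the grasp point. The pads swing forward as they close: fully open they stand 13 mm farther back than shut.
Start: joints at [1.252, 0.417, -0.01, 1.614, 0.005, 1.111, -0.053], TCP at [0.171, -0.601, 0.231] pointing down, gripper open.
Joint ranges: [-2.81, 2.81], [-0.39, 2.02], [-1.27, 1.25], [0.06, 2.57], [-1.19, 4.33], [0.19, 2], [-2.82, 2.82]. Speed limits (rad/s): [1.89, 1.89, 2.39, 2.39, 3.01, 3.01, 3.01].

### API

Orientations are given as a rotation vector (axis times angle).
In Python, from workcell import status, read_camera, bot gives the robot as it stands. The module is installed in compiled form; this text tells all that it offers.
- The arm moves only by the tool move_arm, never from a script. Its arguments are lists of equal length, an entry for each row: "fingers": the closure, from 0 (fully open) to 1 (shut); "slide": the shift along the tool's x, y, z in units of 30 mm (1.0 is 30 mm), a list of three; "rot": the turn, a rotation vector about the tool's x, y, z in units of 5 degrees (1.0 is 5 degrees), a list of three. A call has 1 to 20 rows; each row is the pose to reach, as a shift and turn from the pose commanded when the call began, along the tool's axes at that moment; what a row does not reach only later rows make up. A row lasts 1/12 s, in which the tool goes at most 41.7 mm and 7.16 degrees, less where a joint would pass 70% of its speed; a pose out of reach is approached as far as the arm can. A call with a gripper value outside its range is refused whole. The fingers move at their own pace and stop on an object; the grip force is fixed at half the most. Time passes only in rows, so rows that repeat a pose let the fingers close. It gives the time, the measured TCP pose, the force and the opening at its end, in the units of the state.
- status.observe(): the state, without advancing time (a new reading comes with each control period).
- read_camera(name): name is "side" or "top" or "wrist"; returns a dict with "image" (480x640x3 uint8, red, green, blue), "depth" (480x640 float32, m along the optical axis (not along the pixel's ray), 0 where there is no reading), "K" (3x3 intrinsics, pixels), "extrinsics" (4x4, takes a point from camera to world coordinates); the wrist camera has in their place "tool_from_camera" (4x4, takes a point from camera to tool coordinates, whose origin is the TCP and whose axes are the tool frame's). Camera axes: x right, y down, z forward; pixel columns grow to the right and rows downward; lengths in m; the calibration is good to about 2 mm. A picture is of the moment at which its call begins: read the wrist's pose just before it.
- bot.job_done(): hands the job in, once; it reports no verdict.
The state is a dict: "t": time; "joints": joint angles; "qd": joint speeds; "joint_efforts": joint torques, N m; "tcp_pos": TCP position; "orientation": TCP orientation; "contact_force": force on the tool from outside, world axes, zero at the start; "wrist_torque": the same for the moment, N m; "finger_gap": opening from 0.0 (shut) to 1.0 (fully open).
Only numpy, scipy, OpenCV 4.12 (cv2) and the standard library are available. Lean on these libraries where they do the work, as an engineer would, in place of code of your own. Each camera call takes 0.05 s, during which the arm holds its last target.

### The job

On the grey control box, press the free edge of the metal flap to pop it open, press the round reset key underneath fully in, then swing the flap down again and press it until it latches shut. Use only touches and pushes of the fingers: do not lift or shove the box, and leave the jar, the glassware and the mortar standing where they are.

Things in the scene. Friction and masses are not known exactly. Their poses are not given: they have to be found in the camera images.
- unit: Loose grey box, 155 (x) x 150 (y) x 85 mm high, 2 to 3 kg. Origin: centre of its underside, z up; -x side = front, nearest the robot. The flap, flush in its top, is hinged along y at x = +32.5 mm; behind it a flat deck at z = 80 mm runs to the back. Under the flap a well, floor at z = 40 mm; in its front +y corner a black latch block (42 mm wide, top z = 58 mm). Rims 13 mm wide.
- flap_press (a point): Where to press: on the flap's outer face, on its centre line, 80 mm from the hinge line, 15 mm from the free front edge. Moves with the flap; x axis along the flap towards the hinge, y along the hinge, z out of the outer face. The flap is an aluminium plate, 95 mm from hinge to free edge, 120 mm along the hinge, 6 mm thick; closed, this point is 85 mm above the bench.
- flap_hinge (a point): Middle of the flap's hinge line, 82 mm above the bench, 3 mm below the closed flap's outer face. Turns with the flap (axes as flap_press). Shutting: with a fingertip behind the open flap, about 60 mm behind the hinge line and 50 to 60 mm above it, push the outer face forward, then in one sweep go over and down onto flap_press, always touching: let go part-way, it springs open again.
- flap (a joint): Flap angle, rad: 0 to 0.03 = latched, flush; 1.75 = fully open stop (upright, leaning a little back); -0.125 = pressed in to its stop (10 mm at flap_press). Push-push latch: pressed in past -0.11 (about 5 N at flap_press) and released upwards, the shut flap springs wide open in about 2 s; an open flap brought down, pressed past -0.11 and released rises and stays. Spring 0.2 to 0.3 N m against closing.
- reset (a joint): Travel of the reset key in m: 0 = out, 0.006 = fully in. It springs back; about 5 N presses it fully in.
- reset_top (a point): Centre of the top face of the round white reset key (28 mm diameter, in a 44 mm steel collar), 62 mm above the bench when out. It stands in the well, 66 mm in front of the hinge line and 16 mm to the box's -y side of its middle; pressed straight down.
- jar: Bystander: round screw-cap reagent jar, 72 mm diameter, 125 mm high, loose. Origin at the centre of its underside.
- beaker: Bystander: empty glass beaker, 72 mm rim, 88 mm high, loose. Origin at the centre of its underside.
- cylinder: Bystander: narrow glass measuring cylinder, 24 mm diameter on a 58 mm round foot, 128 mm high, loose. Origin at the centre of its underside.
- mortar: Bystander: small white mortar bowl, 84 mm rim, 55 mm high, loose. Origin at the centre of its underside.
Things that resemble listed ones, but are neither listed nor needed, are in the scene too. Of the things shaped like the unit, the grey one is meant.

How it is judged:
On the way, in this order (a step that is already met when the one before it is completed fails the run):
1. the flap has popped open (value of joint flap above 1.2 rad), for 0.2 s.
2. the reset key is pressed fully in under the open flap (value of joint reset above 0.0048 m and value of joint flap above 0.8 rad), for 0.05 s.
3. the flap stays latched shut with nothing on it (value of joint flap between -0.05 and 0.05 rad and contact force between each of the arm, the fingers and flap below 0.1 N), for 0.3 s.
At the end, for the whole second after the job is handed in: The flap is latched flush (within 0.05 rad of 0) with nothing holding it, the reset key is back out (under 2 mm in), the box is level, at rest and within 20 mm of where it started, and the four bystanders stand upright (value of joint flap between -0.05 and 0.05 rad and value of joint reset below 0.002 m and distance of unit from where it was at the start of the episode below 0.02 m and angle between unit's own z axis and vertical below 0.05 rad and angle between each of jar, beaker, cylinder, mortar's own z axis and vertical below 0.1 rad and linear speed of unit below 0.02 m/s); the robot touches nothing.
It fails at once if the box is lifted or shoved more than 20 mm (distance of unit from where it was at the start of the episode above 0.02 m or height (world z) of unit above 0.008 m).
It fails at once if a bystander is lifted, knocked over or moved more than 20 mm (distance of any of jar, beaker, cylinder, mortar from where it was at the start of the episode above 0.02 m).
It also fails if it takes over 58 s, if anything falls off the work surface, if the arm or the gripper's body presses on something with over 40 N, if the wrist force passes 120 N, or if a joint passes its speed limit or range.

## Working session

There is one attempt and no reset: what is moved stays moved. The work goes in short steps, Python scripts to look and compute and a tool call to move; the robot and the scene stay as the last step left them, time stands still between calls to the robot, and variables do not carry over. Pictures are saved under pics/ and viewed, and the job is handed in when it is done.

Besides the shell and the picture viewer there is one more tool, called after "Call:" as name(argument=value, ...) on one line, values as JSON. move_arm: Moves the arm, as the interface text tells. Its arguments: {"type":"object","properties":{"fingers":{"type":"array"},"slide":{"type":"array"},"rot":{"type":"array"}},"required":["fingers","slide","rot"]}

```bash
mkdir -p pics
cat > h.py <<'E'
import numpy as np,cv2
from workcell import status, read_camera, bot
from scipy.spatial.transform import Rotation as R
def cam(n,fn=None):
    c=read_camera(n)
    if fn: cv2.imwrite('pics/'+fn,cv2.cvtColor(c['image'],cv2.COLOR_RGB2BGR))
    return c
def pts(c):
    K=c['K'];d=c['depth'];v,u=np.mgrid[0:480,0:640]
    p=np.stack([(u-K[0,2])/K[0,0]*d,(v-K[1,2])/K[1,1]*d,d],-1)
    E=c['extrinsics'];return p@E[:3,:3].T+E[:3,3]
E
python3 - <<'E'
from h import *
s=status.observe();print({k:np.round(v,3) for k,v in s.items()})
print(R.from_rotvec(s['orientation']).as_matrix().round(3))
for n in('top','side'):
    c=cam(n,n+'1.png');print(n,c['extrinsics'].round(3),c['K'].round(1))
    np.savez(n+'1.npz',**c)
E
```

```text
{'t': np.float64(0.0), 'joints': array([ 1.253,  0.418, -0.01 ,  1.614,  0.005,  1.111, -0.053]), 'qd': array([-0.   , -0.001, -0.002,  0.001, -0.001, -0.001, -0.   ]), 'joint_efforts': array([ 2.0000e-03, -8.6445e+01,  6.8000e-01, -4.3489e+01,  1.9000e-02,
        7.0000e-03, -0.0000e+00]), 'tcp_pos': array([ 0.171, -0.601,  0.231]), 'orientation': array([ 1.004,  1.329, -1.003]), 'contact_force': array([ 0.914, -0.254, -0.031]), 'wrist_torque': array([-0.014, -0.004, -0.006]), 'finger_gap': np.float64(0.997)}
[[-0.     0.962  0.273]
 [ 0.001  0.273 -0.962]
 [-1.    -0.    -0.001]]
top [[ 0.007 -0.997  0.076  0.48 ]
 [-0.999 -0.01  -0.034  0.044]
 [ 0.035 -0.076 -0.997  1.127]
 [ 0.     0.     0.     1.   ]] [[472.5   0.  324.8]
 [  0.  472.5 244.3]
 [  0.    0.    1. ]]
side [[ 0.988 -0.081  0.129  0.381]
 [-0.152 -0.568  0.809 -0.902]
 [ 0.008 -0.819 -0.573  0.761]
 [ 0.     0.     0.     1.   ]] [[524.8   0.  325.4]
 [  0.  524.8 240.5]
 [  0.    0.    1. ]]
```

View pics/top1.png

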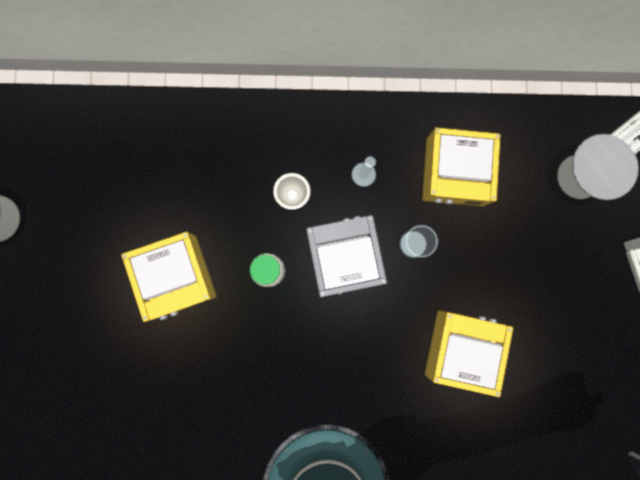

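View pics/side1.png

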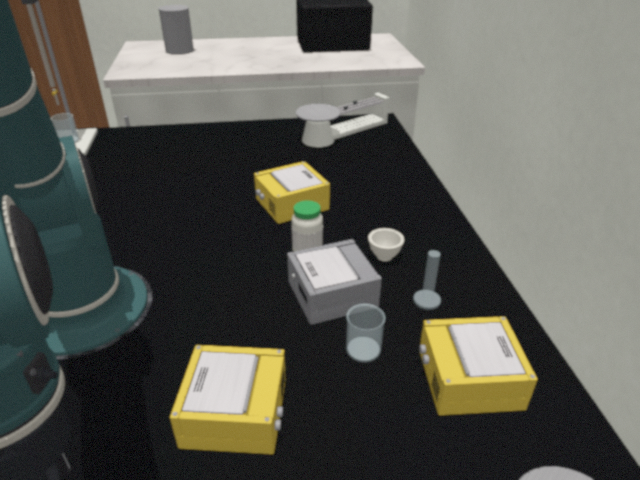

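The top view shows four boxes: a grey one at (347,257) and yellow ones at (168,277), (461,167) and (470,353). The grey one is meant. Bystanders are the jar (266,270), mortar (292,191), cylinder (364,173) and beaker (419,241). Next I'll take an enlarged crop and measure the pose.

Run:
```python
from h import *
c=dict(np.load('top1.npz'));im=c['image'];P=pts(c)
cr=im[195:315,285:445];cv2.imwrite('pics/crop1.png',cv2.cvtColor(cv2.resize(cr,None,fx=5,fy=5,interpolation=cv2.INTER_CUBIC),cv2.COLOR_RGB2BGR))
def ray(u,v,z):
    K=c['K'];E=c['extrinsics'];d=E[:3,:3]@np.array([(u-K[0,2])/K[0,0],(v-K[1,2])/K[1,1],1]);o=E[:3,3];return o+d*(z-o[2])/d[2]
u,v=np.meshgrid(range(640),range(480))
roi=(u>300)&(u<392)&(v>205)&(v<305)
m=(roi&(P[...,2]>0.072)&(P[...,2]<.1)).astype(np.uint8)
ok=m>0; print('n',ok.sum(),'z med',np.median(P[ok][:,2]))
q=P[ok][:,:2].astype(np.float32)
r=cv2.minAreaRect(q*1000);print('rect depth',r,cv2.boxPoints(r))
g=im.astype(int).max(2); w=(roi&(im.astype(int).min(2)>190)).astype(np.uint8)
cn=max(cv2.findContours(w,0,2)[0],key=cv2.contourArea)[:,0]
W=np.array([ray(a,b,.085)[:2] for a,b in cn],np.float32)
r=cv2.minAreaRect(W*1000);print('white',r,cv2.boxPoints(r))
w=(roi&(g>75)).astype(np.uint8)
cn=max(cv2.findContours(w,0,2)[0],key=cv2.contourArea)[:,0]
W=np.array([ray(a,b,.085)[:2] for a,b in cn],np.float32)
r=cv2.minAreaRect(W*1000);print('grey',r,cv2.boxPoints(r))
for n,(a,b) in dict(jar=(266,270),mortar=(292,191),cyl=(364,173),beaker=(419,241)).items(): print(n,ray(a,b,.05).round(3),P[b,a].round(3))
```

```text
n 4520 z med 0.08579063175215207
rect depth ((535.4232788085938, -38.3062744140625), (155.17132568359375, 150.3018798828125), 11.83488655090332) [[ 444.07404    19.33496 ]
 [ 474.89972  -127.77191 ]
 [ 626.7725    -95.94751 ]
 [ 595.94684    51.159363]]
white ((521.0964965820312, -42.49976348876953), (95.27986907958984, 121.16507720947266), 11.87545394897461) [[ 462.00922      6.9825583]
 [ 486.94318   -111.58925  ]
 [ 580.1838     -91.982086 ]
 [ 555.2498      26.589722 ]]
grey ((536.64892578125, -38.890403747558594), (163.14845275878906, 154.0382080078125), 11.819342613220215) [[ 441.02863    19.787203]
 [ 472.57977  -130.98514 ]
 [ 632.2692    -97.56801 ]
 [ 600.7181     53.20433 ]]
jar [0.503 0.14  0.05 ] [0.501 0.134 0.125]
mortar [0.685 0.084 0.05 ] [0.692 0.085 0.01 ]
cyl [ 0.729 -0.083  0.05 ] [ 0.725 -0.081  0.068]
beaker [ 0.572 -0.21   0.05 ] [ 0.576 -0.221  0.004]
```

View pics/crop1.png

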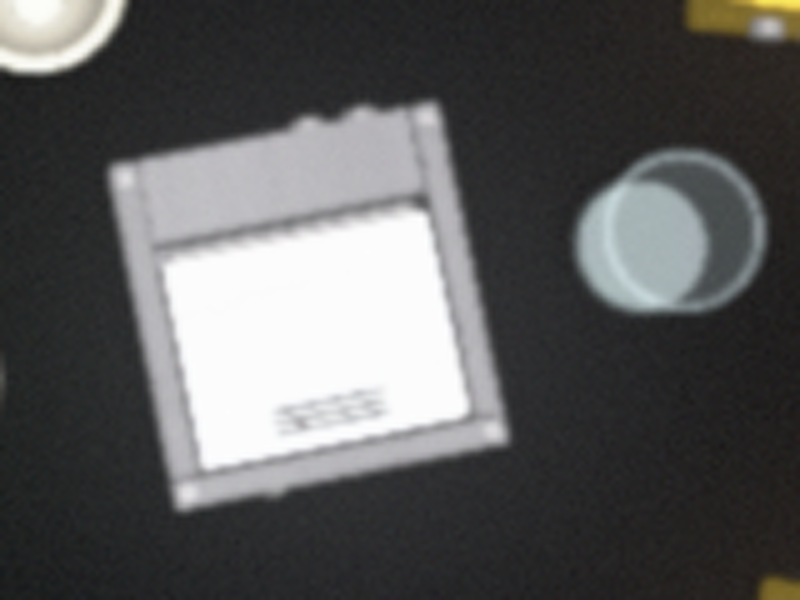

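```bash
cat >> h.py <<'E'
C=np.array([.5356,-.0389]);th=np.deg2rad(11.85)
Rb=R.from_rotvec([0,0,th]).as_matrix()
Rt=np.array([[0,np.cos(th),np.sin(th)],[0,np.sin(th),-np.cos(th)],[-1,0,0]])
def w(x,y,z): return np.r_[C,0]+Rb@np.array([x,y,z])   # box frame m -> world
def st():
    s=status.observe();p=s['tcp_pos'];b=Rb.T@(p-np.r_[C,0])
    print('t',round(float(s['t']),2),'box-frame tcp mm',(b*1e3).round(1),'F',np.round(s['contact_force'],1),'gap',round(float(s['finger_gap']),2));return s
def go(s,tgt):
    Rm=R.from_rotvec(s['orientation']).as_matrix()
    print('slide',(Rm.T@(np.array(tgt)-s['tcp_pos'])/.03).round(2),'rot',(np.rad2deg(R.from_matrix(Rm.T@Rt).as_rotvec())/5).round(2))
E
python3 - <<'E'
from h import *
s=st();go(s,w(-.0475,0,.2))
E
```

```text
t 0.1 box-frame tcp mm [-472.5 -475.1  230.7] F [ 0.5 -0.2  0.2] gap 1.0
slide [  1.04  15.24 -14.81] rot [ 0.8  -0.01  0.  ]
```

Call:
move_arm(fingers=[1,1,1,1,1,1,1,1,1,1,1,1,1,1,1,1,1,1,1,1], slide=[[0.05,0.8,-0.75],[0.1,1.6,-1.5],[0.15,2.4,-2.3],[0.2,3.2,-3.1],[0.25,4.1,-4],[0.3,5,-4.9],[0.35,5.9,-5.8],[0.4,6.8,-6.7],[0.5,7.7,-7.5],[0.55,8.6,-8.4],[0.6,9.5,-9.3],[0.7,10.4,-10.2],[0.8,11.3,-11.1],[0.9,12.2,-11.9],[1,13.1,-12.8],[1.04,14,-13.6],[1.04,14.8,-14.4],[1.04,15.24,-14.81],[1.04,15.24,-14.81],[1.04,15.24,-14.81]], rot=[[0.8,0,0],[0.8,0,0],[0.8,0,0],[0.8,0,0],[0.8,0,0],[0.8,0,0],[0.8,0,0],[0.8,0,0],[0.8,0,0],[0.8,0,0],[0.8,0,0],[0.8,0,0],[0.8,0,0],[0.8,0,0],[0.8,0,0],[0.8,0,0],[0.8,0,0],[0.8,0,0],[0.8,0,0],[0.8,0,0]])

```text
t: 1.77
tcp_pos: [0.4892, -0.048, 0.1997]
orientation: [1.054, 1.302, -1.054]
contact_force: [-0.6, -0.2, -0.1]
finger_gap: -0.002
```

Run:
```python
from h import *
s=st();go(s,w(-.0475,0,.095)); 
c=cam('wrist','w1.png');print(c['tool_from_camera'].round(3))
st()
```

```text
t 1.77 box-frame tcp mm [-47.3   0.6 199.7] F [-0.6 -0.2 -0.1] gap -0.0
slide [ 3.49 -0.01  0.02] rot [ 0.02 -0.01  0.01]
[[ 0.001 -0.283  0.959 -0.142]
 [-0.001 -0.959 -0.283  0.071]
 [ 1.    -0.    -0.001  0.001]
 [ 0.     0.     0.     1.   ]]
t 1.82 box-frame tcp mm [-47.8  -0.3 199.7] F [-1.5 -0.4  0.1] gap 0.0
```

View pics/w1.png

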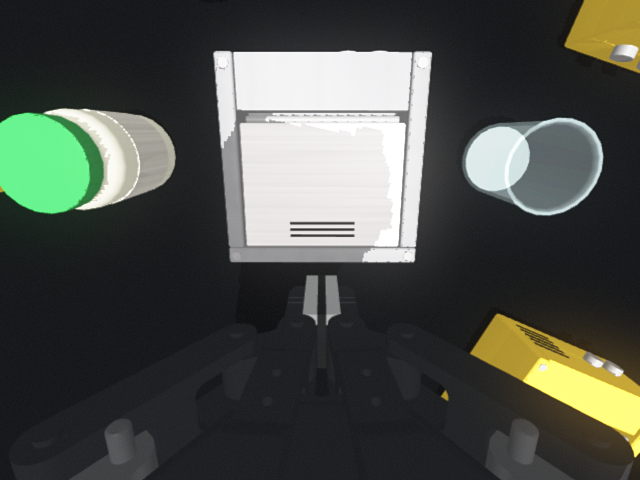

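The wrist view confirms the grey box. Its flap spans about (240–405, 122–246) with the free edge nearest the robot, and the shut fingers sit on its centre line. Next I'll press the flap.

Call:
move_arm(fingers=[1,1,1,1,1,1,1,1,1,1], slide=[[1,0,0],[2,0,0],[3,0,0],[3.5,0,0],[3.8,0,0],[3.95,0,0],[4.05,0,0],[4.12,0,0],[4.17,0,0],[4.17,0,0]], rot=[[0,0,0],[0,0,0],[0,0,0],[0,0,0],[0,0,0],[0,0,0],[0,0,0],[0,0,0],[0,0,0],[0,0,0]])

```text
t: 2.65
tcp_pos: [0.4896, -0.0493, 0.0757]
orientation: [1.056, 1.299, -1.055]
contact_force: [-4.3, -3.4, 7.0]
finger_gap: 0.003
```

Call:
move_arm(fingers=[1,1,1,1,1,1,1,1,1,1,1], slide=[[0.04,0,0],[0.07,0,0],[0.07,0,0],[-0.3,0,0],[-1.2,0,0],[-2.4,0,0],[-3.7,-0.4,0],[-4.8,-1,0],[-5,-1.5,0],[-5,-1.5,0],[-5,-1.5,0]], rot=[[0,0,0],[0,0,0],[0,0,0],[0,0,0],[0,0,0],[0,0,0],[0,0,0],[0,0,0],[0,0,0],[0,0,0],[0,0,0]])

```text
t: 3.57
tcp_pos: [0.4455, -0.0584, 0.226]
orientation: [1.056, 1.297, -1.055]
contact_force: [0.4, -0.1, -0.9]
finger_gap: 0.0
```

Call:
move_arm(fingers=[1,1,1,1,1,1,1,1,1,1,1,1,1,1,1,1,1,1], slide=[[0,0,0],[0,0,0],[0,0,0],[0,0,0],[0,0,0],[0,0,0],[0,0,0],[0,0,0],[0,0,0],[0,0,0],[0,0,0],[0,0,0],[0,0,0],[0,0,0],[0,0,0],[0,0,0],[0,0,0],[0,0,0]], rot=[[0,0,0],[0,0,0],[0,0,0],[0,0,0],[0,0,0],[0,0,0],[0,0,0],[0,0,0],[0,0,0],[0,0,0],[0,0,0],[0,0,0],[0,0,0],[0,0,0],[0,0,0],[0,0,0],[0,0,0],[0,0,0]])

```text
t: 5.07
tcp_pos: [0.4451, -0.0581, 0.225]
orientation: [1.056, 1.3, -1.055]
contact_force: [0.3, -0.5, 0.1]
finger_gap: -0.003
```

Run:
```python
from h import *
s=st()
c=cam('wrist','w2.png');T=np.eye(4);T[:3,:3]=R.from_rotvec(s['orientation']).as_matrix();T[:3,3]=s['tcp_pos']
np.savez('w2.npz',**c,T=T)
c=cam('side','side2.png')
```

```text
t 5.07 box-frame tcp mm [-9.25e+01 -2.00e-01  2.25e+02] F [ 0.3 -0.5  0.1] gap -0.0
```

View pics/w2.png

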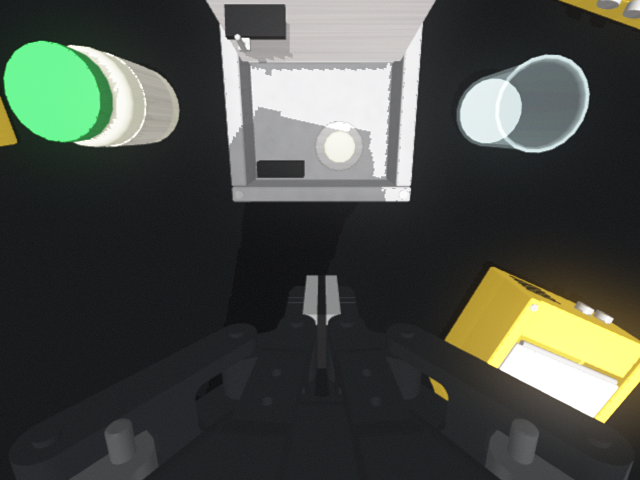

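View pics/side2.png

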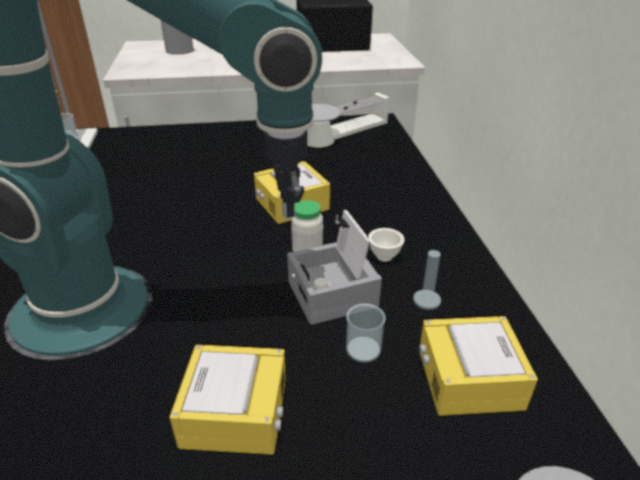

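The flap stands wide open, and the white key sits in its collar at wrist pixel (340,147). I'll check its position against the computed one.

Run:
```python
from h import *
c=dict(np.load('w2.npz'));K=c['K'];E=c['T']@c['tool_from_camera']
c['extrinsics']=E
def ray(u,v,z):
    d=E[:3,:3]@np.array([(u-K[0,2])/K[0,0],(v-K[1,2])/K[1,1],1]);o=E[:3,3];p=o+d*(z-o[2])/d[2];return (Rb.T@(p-np.r_[C,0])*1e3).round(1)
print('key',ray(340,148,.062)); print('front corners',ray(233,201,.085),ray(410,201,.085))
P=(pts(c)-np.r_[C,0])@Rb*1e3
print('key top',P[148,340].round(1),'collar',P[165,340].round(1),P[147,320].round(1),P[147,361].round(1))
s=st(); 
T=Rt@R.from_rotvec([0,0,np.deg2rad(15)]).as_matrix()
go(s,w(-.0245,-.0165,.12)); go(s,w(-.0245,-.0165,.063))
```

```text
key [-35.2 -16.8  62. ]
front corners [-77.4  73.8  85. ] [-77.5 -75.1  85. ]
key top [-35.2 -16.8  61.4] collar [-50.7 -17.5  51.8] [-34.8   0.7  51.3] [-34.8 -36.2  51.4]
t 5.17 box-frame tcp mm [-9.25e+01 -2.00e-01  2.25e+02] F [ 0.3  1.  -0.5] gap 0.0
slide [3.5  2.27 0.54] rot [ 0. -0.  0.]
slide [5.4  2.27 0.54] rot [ 0. -0.  0.]
```

Call:
move_arm(fingers=[1,1,1,1,1,1,1,1,1,1], slide=[[0,0.7,0.2],[0.3,1.6,0.4],[1,2.27,0.54],[2,2.27,0.54],[3,2.27,0.54],[4,2.27,0.54],[4.7,2.27,0.54],[5,2.27,0.54],[5,2.27,0.54],[5,2.27,0.54]], rot=[[0,0,1],[0,0,2],[0,0,3],[0,0,3],[0,0,3],[0,0,3],[0,0,3],[0,0,3],[0,0,3],[0,0,3]])

```text
t: 6.0
tcp_pos: [0.5154, -0.0598, 0.0755]
orientation: [1.189, 1.126, -0.857]
contact_force: [0.7, -0.9, 0.1]
finger_gap: 0.001
```

Run:
```python
from h import *
s=st();go(s,w(-.0245,-.0165,.065)); go(s,w(-.0245,-.0165,.0575))
cam('wrist','w3.png')
```

```text
t 6.0 box-frame tcp mm [-24.  -16.4  75.5] F [ 0.7 -0.9  0.1] gap 0.0
slide [ 0.34 -0.11  0.  ] rot [ 0. -0. -3.]
slide [ 0.58 -0.17  0.  ] rot [ 0. -0. -3.]
```

View pics/w3.png

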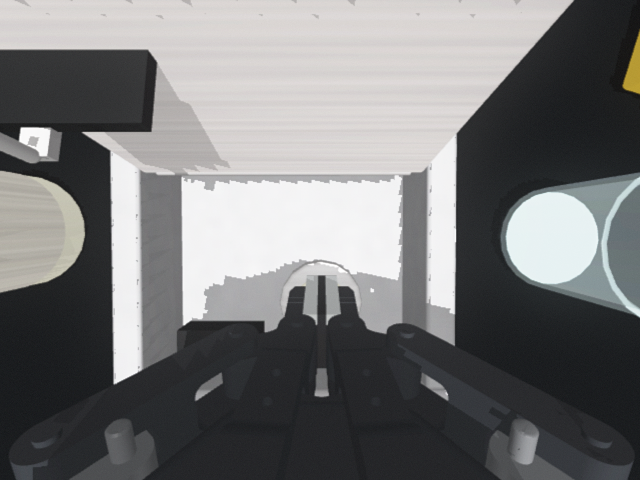

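The fingers hang over the white key inside its collar, at about (320,280), with the flap clear behind. Next I'll press straight down.

Call:
move_arm(fingers=[1,1,1,1,1,1], slide=[[0.2,-0.05,0],[0.3,-0.08,0],[0.4,-0.11,0],[0.48,-0.13,0],[0.53,-0.14,0],[0.53,-0.14,0]], rot=[[0,0,0],[0,0,0],[0,0,0],[0,0,0],[0,0,0],[0,0,0]])

```text
t: 6.55
tcp_pos: [0.5154, -0.0601, 0.0585]
orientation: [1.189, 1.125, -0.857]
contact_force: [0.3, -1.2, 4.7]
finger_gap: 0.001
```

Call:
move_arm(fingers=[1,1,1,1,1], slide=[[0.04,-0.01,0],[0.07,-0.02,0],[0.1,-0.03,0],[0.1,-0.03,0],[0.1,-0.03,0]], rot=[[0,0,0],[0,0,0],[0,0,0],[0,0,0],[0,0,0]])

```text
t: 6.97
tcp_pos: [0.5158, -0.0602, 0.0568]
orientation: [1.189, 1.124, -0.856]
contact_force: [-12.9, -1.5, 38.7]
finger_gap: -0.002
```

Force jumped to 39 N, so the key is on its stop. Next I'll go up and over the flap.

Call:
move_arm(fingers=[1,1,1,1,1,1,1,1], slide=[[-0.5,0.13,0],[-1.5,0.4,0],[-2.7,0.7,0],[-3.9,1,0],[-5,1.3,0],[-5.8,1.5,0],[-5.8,1.5,0],[-5.8,1.5,0]], rot=[[0,0,0],[0,0,0],[0,0,0],[0,0,-1],[0,0,-2],[0,0,-3],[0,0,-3],[0,0,-3]])

```text
t: 7.63
tcp_pos: [0.5146, -0.0598, 0.2363]
orientation: [1.055, 1.299, -1.054]
contact_force: [-0.5, 0.0, -1.0]
finger_gap: 0.003
```

Run:
```python
from h import *
s=st();go(s,w(.0925,0,.235)); go(s,w(.0925,0,.137))
cam('side','side3.png'); 
c=cam('wrist','w4.png')
```

```text
t 7.63 box-frame tcp mm [-24.8 -16.1 236.3] F [-0.5  0.  -1. ] gap 0.0
slide [ 0.05  3.91 -0.53] rot [ 0.01  0.   -0.02]
slide [ 3.31  3.91 -0.53] rot [ 0.01  0.   -0.02]
```

View pics/side3.png

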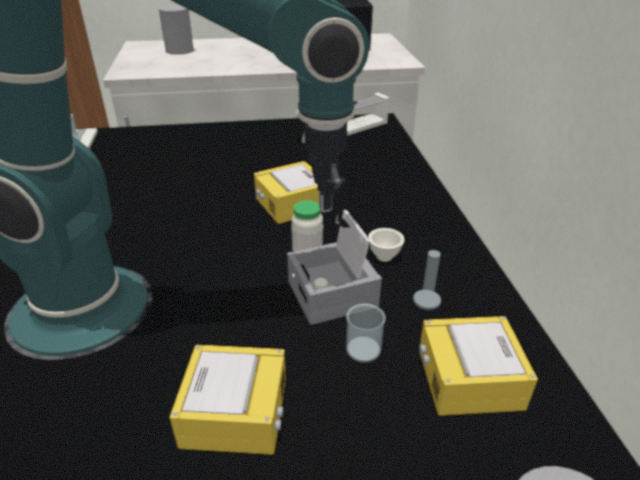

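View pics/w4.png

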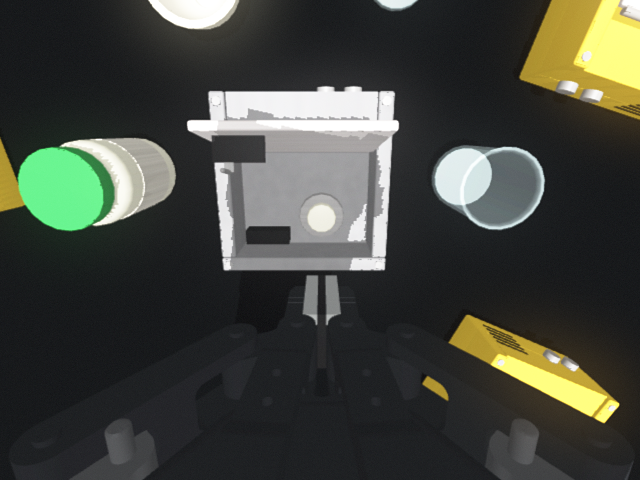

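The flap is upright and the key at (321,218) is back out. Next I'll move over the flap and down behind it.

Call:
move_arm(fingers=[1,1,1,1,1,1,1,1,1,1,1,1], slide=[[-0.3,0.5,-0.1],[-0.4,1.6,-0.25],[-0.4,2.7,-0.4],[-0.3,3.6,-0.53],[0.2,3.95,-0.53],[1.1,3.95,-0.53],[2,3.95,-0.53],[2.7,3.95,-0.53],[3.2,3.95,-0.53],[3.3,3.95,-0.53],[3.3,3.95,-0.53],[3.3,3.95,-0.53]], rot=[[0,0,0],[0,0,0],[0,0,0],[0,0,0],[0,0,0],[0,0,0],[0,0,0],[0,0,0],[0,0,0],[0,0,0],[0,0,0],[0,0,0]])

```text
t: 8.73
tcp_pos: [0.6262, -0.0204, 0.1364]
orientation: [1.056, 1.3, -1.055]
contact_force: [-0.2, 0.8, 0.8]
finger_gap: 0.006
```

Run:
```python
from h import *
s=st()
cam('side','side4.png')
# sweep: contact = front-lower corner (tool y -11 => box x -10.5) rides on outer face at radius r, face 3mm out of the hinge line
b=Rb.T@(s['tcp_pos']-np.r_[C,0])*1e3
Rm=R.from_rotvec(s['orientation']).as_matrix()
for a,r in [(95,58),(85,60),(75,62),(65,64),(55,67),(45,70),(35,73),(25,76),(15,79),(7,82),(0,84),(-3,84),(-6.5,84)]:
    A=np.deg2rad(a); x=32.5-r*np.cos(A)+3*np.sin(A); z=82+r*np.sin(A)+3*np.cos(A)
    off=10.5*min(1,max(0,a/25)) if a<25 else 10.5
    tx=x+off
    d=np.array([tx,0,z])-b
    print(a,'tcp',round(tx,1),round(z,1),'slide',((Rm.T@Rb@d)/30).round(2))
```

```text
t 8.73 box-frame tcp mm [ 92.4  -0.5 136.4] F [-0.2  0.8  0.8] gap 0.01
95 tcp 51.0 139.5 slide [-0.1  -1.38 -0.02]
85 tcp 40.8 142.0 slide [-0.19 -1.72 -0.02]
75 tcp 29.9 142.7 slide [-0.21 -2.09 -0.02]
65 tcp 18.7 141.3 slide [-0.16 -2.46 -0.02]
55 tcp 7.0 138.6 slide [-0.07 -2.85 -0.02]
45 tcp -4.4 133.6 slide [ 0.09 -3.23 -0.02]
35 tcp -15.1 126.3 slide [ 0.34 -3.58 -0.02]
25 tcp -24.6 116.8 slide [ 0.65 -3.9  -0.02]
15 tcp -36.7 105.3 slide [ 1.03 -4.31 -0.02]
7 tcp -45.6 95.0 slide [ 1.38 -4.6  -0.02]
0 tcp -51.5 85.0 slide [ 1.71 -4.8  -0.02]
-3 tcp -51.5 80.6 slide [ 1.86 -4.8  -0.02]
-6.5 tcp -51.3 75.5 slide [ 2.03 -4.79 -0.02]
```

View pics/side4.png

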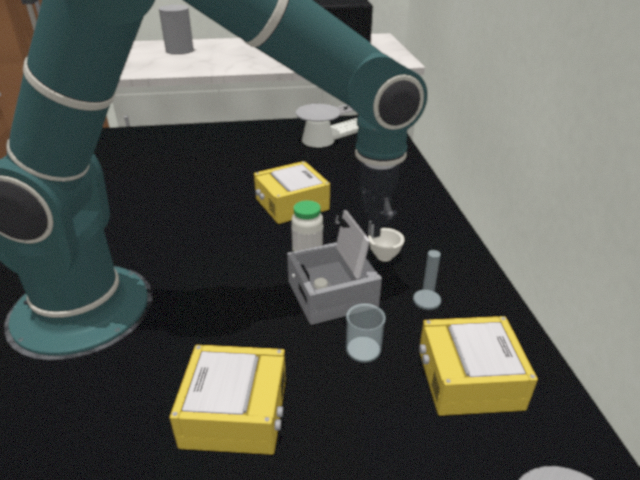

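The fingertip hangs behind the upright flap, clear of the mortar and cylinder. Next is the sweep over and down.

Call:
move_arm(fingers=[1,1,1,1,1,1,1,1,1,1,1,1,1,1,1,1,1,1,1,1], slide=[[0,-0.6,0],[-0.05,-1.1,0],[-0.1,-1.4,0],[-0.2,-1.72,0],[-0.2,-2.1,0],[-0.16,-2.46,0],[-0.07,-2.85,0],[0.09,-3.23,0],[0.2,-3.4,0],[0.34,-3.58,0],[0.5,-3.75,0],[0.68,-3.92,0],[0.86,-4.12,0],[1.05,-4.3,0],[1.22,-4.45,0],[1.4,-4.58,0],[1.57,-4.66,0],[1.74,-4.66,0],[1.9,-4.66,0],[2,-4.66,0]], rot=[[0,0,0],[0,0,0],[0,0,0],[0,0,0],[0,0,0],[0,0,0],[0,0,0],[0,0,0],[0,0,0],[0,0,0],[0,0,0],[0,0,0],[0,0,0],[0,0,0],[0,0,0],[0,0,0],[0,0,0],[0,0,0],[0,0,0],[0,0,0]])

```text
t: 10.45
tcp_pos: [0.4893, -0.0492, 0.0756]
orientation: [1.055, 1.3, -1.056]
contact_force: [1.2, -0.3, 7.7]
finger_gap: -0.0
```

Run:
```python
from h import *
st()
cam('side','side5.png')
```

```text
t 10.45 box-frame tcp mm [-47.4  -0.6  75.6] F [ 1.2 -0.3  7.7] gap -0.0
```

View pics/side5.png

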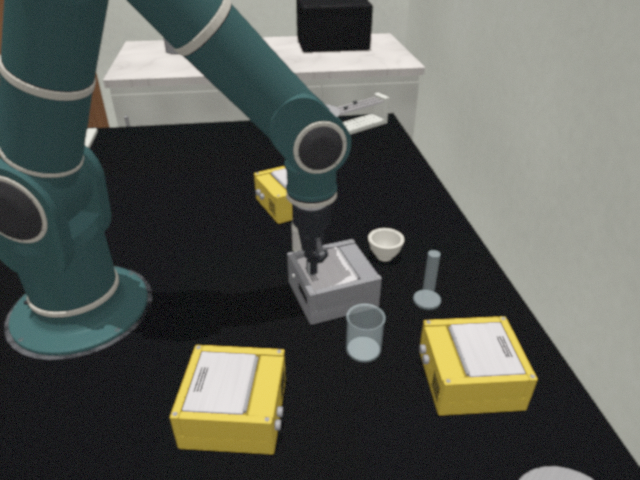

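The flap is down under the finger with 7.7 N on it. Next I'll press a little further, then release straight up.

Call:
move_arm(fingers=[1,1,1,1], slide=[[0.04,0,0],[0.07,0,0],[0.08,0,0],[0.08,0,0]], rot=[[0,0,0],[0,0,0],[0,0,0],[0,0,0]])

```text
t: 10.83
tcp_pos: [0.4897, -0.0493, 0.0745]
orientation: [1.055, 1.299, -1.056]
contact_force: [-7.6, -0.3, 30.0]
finger_gap: 0.0
```

Call:
move_arm(fingers=[1,1,1,1,1,1,1,1,1,1,1,1,1,1,1,1], slide=[[-0.2,0,0],[-0.5,0,0],[-1,0,0],[-2,0,0],[-3.2,0,0],[-4.4,-0.5,0],[-5,-1,0],[-5,-1.5,0],[-5,-1.5,0],[-5,-1.5,0],[-5,-1.5,0],[-5,-1.5,0],[-5,-1.5,0],[-5,-1.5,0],[-5,-1.5,0],[-5,-1.5,0]], rot=[[0,0,0],[0,0,0],[0,0,0],[0,0,0],[0,0,0],[0,0,0],[0,0,0],[0,0,0],[0,0,0],[0,0,0],[0,0,0],[0,0,0],[0,0,0],[0,0,0],[0,0,0],[0,0,0]])

```text
t: 12.17
tcp_pos: [0.4454, -0.0583, 0.2235]
orientation: [1.055, 1.301, -1.055]
contact_force: [0.1, 1.0, 0.6]
finger_gap: -0.001
```

Run:
```python
from h import *
s=st()
c=cam('wrist','w6.png');T=np.eye(4);T[:3,:3]=R.from_rotvec(s['orientation']).as_matrix();T[:3,3]=s['tcp_pos']
c['extrinsics']=T@c['tool_from_camera'];P=(pts(c)-np.r_[C,0])@Rb*1e3
f=(abs(P[...,0]+45)<12)&(abs(P[...,1])<50)&(P[...,2]>30)&(P[...,2]<200);print('flap front z',np.median(P[f][:,2]))
f=(abs(P[...,0]-15)<10)&(abs(P[...,1])<50)&(P[...,2]>30)&(P[...,2]<200);print('flap rear z',np.median(P[f][:,2]))
cam('side','side6.png')
c=cam('top','top6.png');P=pts(c);u,v=np.meshgrid(range(640),range(480))
m=(u>300)&(u<392)&(v>205)&(v<305)&(P[...,2]>.072)&(P[...,2]<.1);print(cv2.minAreaRect(P[m][:,:2].astype(np.float32)*1000))
```

```text
t 12.17 box-frame tcp mm [-92.2  -0.4 223.5] F [0.1 1.  0.6] gap -0.0
flap front z 86.59934914054521
flap rear z 84.99366911873022
((535.6529541015625, -38.458885192871094), (155.13084411621094, 150.4586944580078), 11.902076721191406)
```

View pics/w6.png

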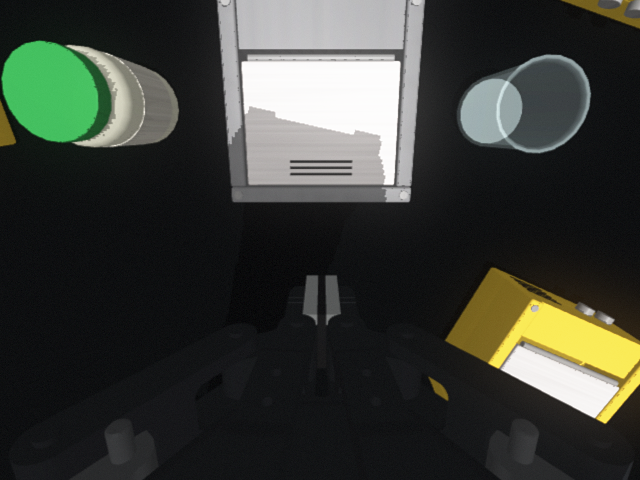

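View pics/side6.png

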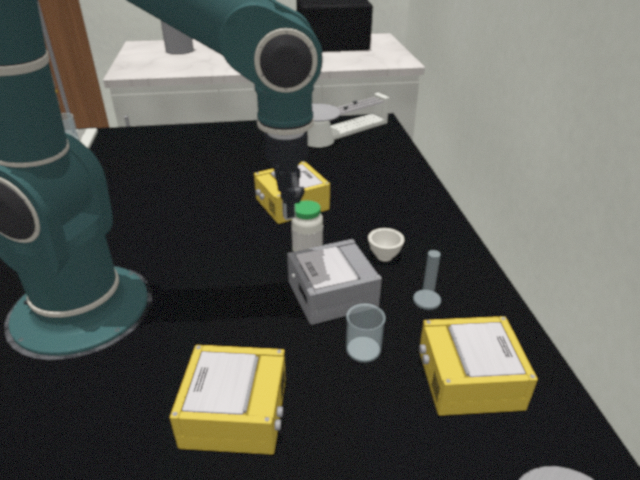

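The flap has lain flush for over a second since release. The box hasn't moved and all four bystanders are standing, so I'm handing in.

```bash
python3 -c "
from h import *
st();print(bot.job_done())"
```

```text
t 12.32 box-frame tcp mm [-92.3  -0.5 223.7] F [ 0.8 -0.2 -0.8] gap 0.01
the job is handed in; nothing more can be done
None
```

I pressed the grey box's flap open, pushed the reset key in until force jumped to about 39 N at its stop, and swept the flap shut from behind. I then pressed it down with 30 N and released it, and handed the job in at about 12.3 s.

**Last checks:**
- **Flap:** It stayed flush after release. Wrist-camera depth gave 86.6 mm at its front and 85.0 mm at its rear, so it sits within about 0.03 rad of flat.
- **Box:** It measured about 0.3 mm and 0.1° from where it started.
- **Bystanders:** In the last side and wrist pictures all four looked upright and in place. I judged that by eye.
- **Fingers:** They were clear of everything, with the wrist force near zero.
- **Reset key:** A picture before closing showed it back out. I could not see it again under the shut flap.

No check failed or disagreed.

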